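# Set the light box dimmer, then hold its lid open

### The arm

A 6-joint arm with a two-finger parallel gripper is mounted at the origin on a cart in front of the work surface, level with it; the furniture and walls round the work are solid. World frame = base frame: x ahead of the robot, y to its left, z up, the work surface at z = 0. Lengths are in mm, angles in degrees, forces in N, time in s.
With the tool pointing down it reaches from about 300 to 850 mm from the base axis. Payload 4.2 kg.
Tool frame: the origin (TCP) lies on the centre line of the jaws, within the pads' length; the fingertips stand 11 mm ahead of it and the grasp point (between the pads) lies 8 mm behind it; z points along the fingers, y is the direction in which the jaws open and shut (so a half turn about z gives the same grasp; the last joint's range is limited). The gripper opens to 91 mm and grips with 3 to 60 N. Pads are 32 mm wide; open, the fingers measure 118 mm over their backs; the gripper's body (76 mm by 178 mm) begins 60 mm behind the grasp point.
Start: joints at [70.932, 18.312, 89.639, -0, 72.044, -1.146], TCP at [176.944, 547.116, 198.076] pointing down, gripper open.
Joint ranges: [-177.97, 177.97], [-48.28, 115.42], [12.27, 149.76], [-77.06, 257.06], [2.81, 150.46], [-146.56, 146.56]. Speed limits (degrees/s): [147.25, 147.25, 180, 180, 180, 180].

### API

Orientations are given as [roll, pitch, yaw] about the fixed x, y, z axes, in that order (R = Rz(yaw) Ry(pitch) Rx(roll)).
In Python, from workcell import env, grab_frame gives the robot as it stands. The module is installed in compiled form; this text tells all that it offers.
- The arm moves only by the tool arm_command, never from a script. Its argument "series" is one flat list of numbers, 6 for each row, row after row: the shift along the world's x, y, z each as a share of 400 mm, from -1 to 1, then the turn, a rotation vector about the world's x, y, z each as a share of 45 degrees, from -1 to 1. A call has 1 to 20 rows; each row shifts and turns the commanded pose from where the row before left it; what a row does not reach is not made up. A row lasts 1/12 s, in which the tool goes at most 41.7 mm and 7.16 degrees, less where a joint would pass 70% of its speed; a pose out of reach is approached as far as the arm can. A call with a number of a shift or a turn outside -1 to 1 is refused whole. A call with a gripper value outside its range is refused whole. "hand" is the opening, from 0 (shut) to 1 (fully open), set as the call begins (left out, the last holds). The fingers move at their own pace and stop on an object; "newtons" is the grip in N (left out, the last holds). Time passes only in rows, so rows that do not move let the fingers close. It gives the time, the measured TCP pose, the force and the opening at its end, in the units of the state.
- env.state(): the state, without advancing time (a new reading comes with each control period).
- grab_frame(name): name is "side" or "top" or "wrist"; returns a dict with "frame" (480x640x3 uint8, red, green, blue), "intrinsics" (3x3 intrinsics, pixels), "k1" (the pictures are not rectified: a ray, as slopes to the right and down, at radius r is drawn at 1 + k1 r^2 times it, then the intrinsics apply), "R" (3x3) and "t" (3): a world point X has camera coordinates R X + t; the wrist camera has in their place "tool_from_camera" (4x4, takes a point from camera to tool coordinates, whose origin is the TCP and whose axes are the flange's). Camera axes: x right, y down, z forward; pixel columns grow to the right and rows downward; lengths in mm; the calibration is good to about 2 mm. A picture is of the moment at which its call begins: read the wrist's pose just before it. There is no depth.
- env.job_done(): hands the job in, once; it reports no verdict.
The state is a dict: "time_s": time; "qpos": joint angles; "qvel": joint speeds; "effort": joint torques, N m; "ee_pos": TCP position; "ee_rot": TCP orientation; "force": force on the tool from outside, world axes, zero at the start; "torque": the same for the moment, N m; "gripper_width": finger opening in mm.
Only numpy, scipy, OpenCV 4.12 (cv2) and the standard library are available. Lean on these libraries where they do the work, as an engineer would, in place of code of your own. Each camera call takes 0.05 s, during which the arm holds its last target.

### The job

The light box on the worktop is to be made ready for looking at the block inside it. With the lid still shut, slide the dimmer grip along its track until it is level with the little steel pointer clip beside the track; then take the lid by its ball knob, raise it to 45 degrees open and finish while still holding it there by the knob, because it springs shut when let go. Leave the dimmer where you set it and do not disturb the loose things around and inside the box.

Things in the scene. Friction and masses are not known exactly. Their poses are not given: they have to be found in the camera images.
- light_box: Grey box fixed to the worktop, 270 x 130 x 78 mm (x, y, z), origin at the centre of its underside. Half x > 0: chamber under the lid, 70 mm high; half x < 0: control deck, top at 30 mm. Lid hinge along y at x = 138, z = 74.5 mm; knob over the deck. +x points to the robot's left, +y to the robot, within 13 degrees. A machine 0.25 m high stands at the far right: cross it with fingers above 0.35 m.
- lid (a joint): Lid angle: 0 = shut (flat), growing as the knob side rises; 0.785 = 45 degrees open; stop at 1.4. The lid, 136 x 132 x 7 mm and about 0.27 kg, falls and springs shut: about 2 to 3 N at the knob, square to the lid, hold it.
- lid_hinge (a point): Point on the hinge line, mid-width of the lid; turns with the lid. Opening is a turn about this point's y axis (which is the box's y axis). In the lid's own frame the knob centre is at x = -176 mm, z = +7 mm from it, y = 0, so that with the lid shut the lid runs along -x from the hinge.
- knob_center (a point): Centre of the lid's black ball knob, diameter 26 mm, 38 mm out from the lid's free edge on an 8 mm stem, 81.5 mm above the worktop (51.5 mm above the deck) when shut. Both sides along y are free: pinched along y from above, the ball can turn between the pads as the lid rises. Its axes are those of the lid.
- dimmer (a joint): Position of the dimmer grip on its track in m, 0 to 0.08, growing along the box's +y (roughly towards the robot). It stays where it is left (about 1.5 N friction).
- dimmer_grip (a point): Point to grip the dimmer slider: centre of the black block, 24 mm (x) x 20 mm (y) x 32 mm high, 54 mm above the worktop; the block's top is at 66 mm, and the deck beneath at 30 mm. It runs along the box's y at x = -95 mm. A white line across its top marks its middle.
- pointer_tip (a point): Tip of the little steel pointer clip, 15 x 12 mm, 3 mm high, fixed on the deck's outer edge beside the track; it points along the box's +x at the track. The dimmer is level with it when the grip's middle and this point have the same position along the box's y. Axes as the box's.
- fixture_block_a_mid (a point): White metal block, 25 x 40 x 21 mm, lying in the chamber; bystander, stays where it is; the point is its centre, half-way up
- marker_mid (a point): Marker pen, 12 x 130 x 15 mm, lying on the robot's side of the box; bystander, stays where it is; the point is its centre, half-way up
- vial_c_mid (a point): Small vial, 25 mm diameter, 50 mm high, standing beyond the hinge side; bystander, stays where it is; the point is its centre, half-way up
- thumb_nut_mid (a point): White thumb nut, 26 mm diameter, 17 mm high, near the deck's outer end; bystander, stays where it is; the point is its centre, half-way up
- brass_coupling_mid (a point): Brass coupling, 22 mm diameter, 25 mm high, near the deck's outer end; bystander, stays where it is; the point is its centre, half-way up
- hexkey_mid (a point): Black hex key, 26 x 77 x 4 mm, lying in front on the robot's side of the deck; bystander, stays where it is; the point is its centre, half-way up

How it is judged:
By the outcome, as a careful person would: the job done as asked, in the order asked, and still so for the second after the job is handed in, while the arm keeps its last pose, push and grip.
It also fails if it takes over 48 s, if anything falls off the work surface, if the arm or the gripper's body presses on something with over 40 N, if the wrist force passes 120 N, or if a joint passes its speed limit or range.

## Working session

There is one attempt and no reset: what is moved stays moved. The work goes in short steps, Python scripts to look and compute and a tool call to move; the robot and the scene stay as the last step left them, time stands still between calls to the robot, and variables do not carry over. Pictures are saved under pics/ and viewed, and the job is handed in when it is done.

Besides the shell and the picture viewer there is one more tool, called after "Emit:" as a command line: name --argument value ..., lists and objects as JSON in quotes. arm_command: Moves the arm, as the interface text tells. Shift numbers are shares of 400 mm and turn numbers shares of 45 degrees, none past 1 either way. Its arguments: {"type":"object","properties":{"series":{"type":"array"},"hand":{"type":"number"},"newtons":{"type":"number"}},"required":["series"]}

```bash
mkdir -p pics; python3 - <<'E'
from workcell import env, grab_frame
import cv2,pickle
s=env.state();print(s)
d={}
for n in("side","top","wrist"):
    f=grab_frame(n);d[n]=f
    cv2.imwrite(f"pics/{n}0.png",f["frame"][:,:,::-1])
    print(n,{k:v for k,v in f.items() if k!="frame"})
pickle.dump((s,d),open("f0.pkl","wb"))
E
```

```text
{'time_s': 0.0, 'qpos': array([ 7.09310293e+01,  1.83512243e+01,  8.97066979e+01,  2.85756146e-04,
        7.20431915e+01, -1.14762179e+00]), 'qvel': array([ 0.09067965,  0.03730923,  0.04165144, -0.03599149,  0.08258034,
       -0.10633215]), 'effort': array([-6.34716998e-04, -4.12454402e+01, -2.31969434e+01,  7.24539463e-02,
        4.54474753e-02, -1.48520762e-04]), 'ee_pos': array([176.77351963, 546.59191658, 197.2225044 ]), 'ee_rot': array([-1.79898912e+02, -2.29677361e-03,  1.62078561e+02]), 'force': array([0.32084059, 0.03058366, 0.54705463]), 'torque': array([0.00126968, 0.00772457, 0.03835437]), 'gripper_width': 91.72039455172386}
side {'intrinsics': array([[495.99503909,   0.        , 308.4305826 ],
       [  0.        , 495.99503909, 240.2803608 ],
       [  0.        ,   0.        ,   1.        ]]), 'k1': 0.023955433544662834, 'R': array([[ 0.98586713, -0.16692554, -0.01420779],
       [-0.11107023, -0.58777636, -0.80136281],
       [ 0.12541692,  0.79161532, -0.59800985]]), 't': array([-458.61185861,  141.75741692,  856.93074198])}
top {'intrinsics': array([[509.21032477
[... 235 characters left out ...]
,  0.18977269, -0.21312142],
       [ 0.20812137, -0.04613603, -0.97701431]]), 't': array([ 80.58923649, 465.39916738, 815.47350337])}
wrist {'intrinsics': array([[373.09667942,   0.        , 321.98220037],
       [  0.        , 373.09667942, 232.55780163],
       [  0.        ,   0.        ,   1.        ]]), 'k1': -0.07628950751193289, 'tool_from_camera': array([[-1.31744330e-04, -9.63591987e-01, -2.67377009e-01,
         7.59911306e+01],
       [ 9.99999991e-01, -1.32612233e-04, -1.48114610e-05,
         5.72671247e-01],
       [-2.11852571e-05, -2.67377009e-01,  9.63591996e-01,
        -1.87401640e+02],
       [ 0.00000000e+00,  0.00000000e+00,  0.00000000e+00,
         1.00000000e+00]])}
```

View pics/side0.png

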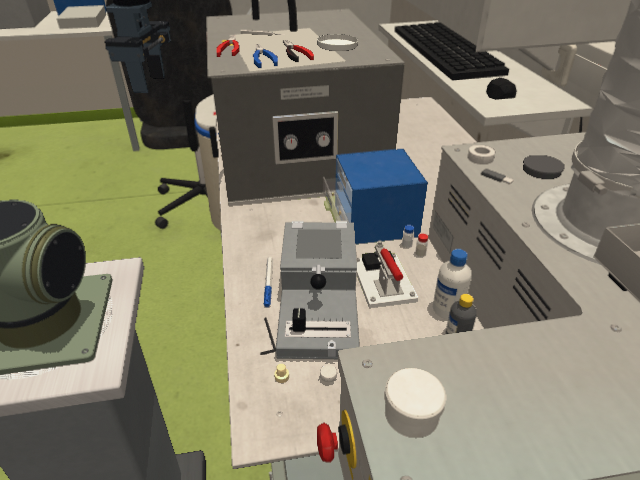

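View pics/top0.png

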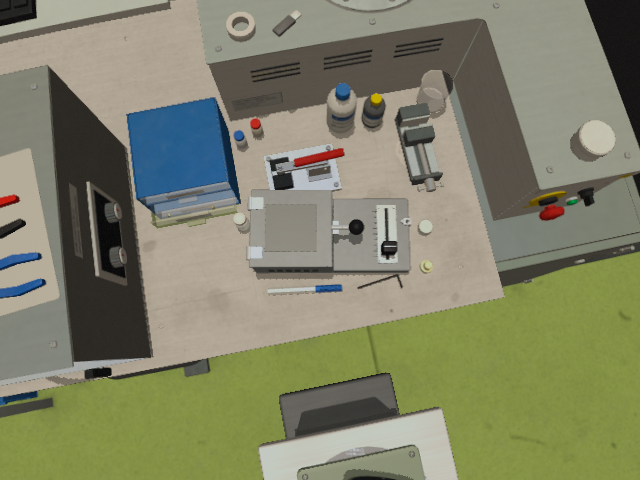

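View pics/wrist0.png

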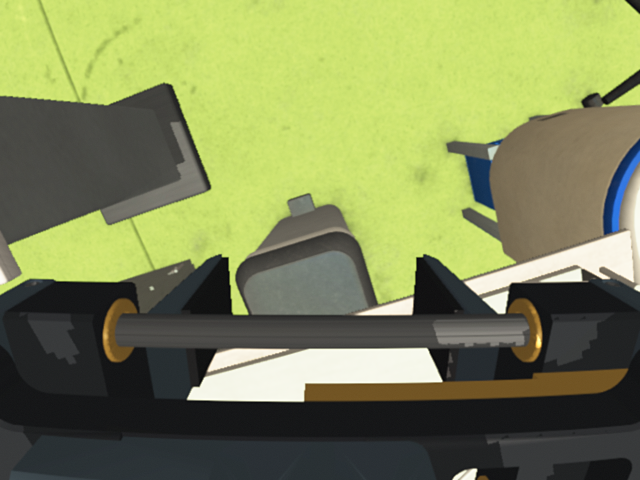

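```bash
cat > h.py <<'E'
import numpy as np,cv2
from scipy.spatial.transform import Rotation as Rn
def dist(f): return np.array([f["k1"],0,0,0,0.])
def ray(f,uv):
    p=cv2.undistortPoints(np.array([[uv]],float),f["intrinsics"],dist(f))[0,0]
    return np.array([p[0],p[1],1.])
def camRT(f,s=None):
    if "R" in f: return np.array(f["R"]),np.array(f["t"])
    T=np.array(f["tool_from_camera"]); Rt=Rn.from_euler("xyz",s["ee_rot"],degrees=True).as_matrix()
    R=(Rt@T[:3,:3]).T; c=Rt@T[:3,3]+s["ee_pos"]; return R,-R@c
def onz(f,uv,z,s=None):
    R,t=camRT(f,s); c=-R.T@t; d=R.T@ray(f,uv); return c+d*(z-c[2])/d[2]
def proj(f,X,s=None):
    R,t=camRT(f,s); return cv2.projectPoints(np.array(X,float).reshape(-1,1,3),cv2.Rodrigues(R)[0],t,f["intrinsics"],dist(f))[0][:,0]
E
python3 - <<'E'
import pickle,cv2
from h import *
s,d=pickle.load(open("f0.pkl","rb"))
a=d["top"]["frame"][180:310,225:445,::-1];cv2.imwrite("pics/topc.png",cv2.resize(a,None,fx=3.6,fy=3.6,interpolation=cv2.INTER_CUBIC))
a=d["side"]["frame"][210:390,250:370,::-1];cv2.imwrite("pics/sidec.png",cv2.resize(a,None,fx=3.3,fy=3.3,interpolation=cv2.INTER_CUBIC))
T=d["top"];S=d["side"]
print("cams",-T["R"].T@T["t"],-S["R"].T@S["t"])
for n,uv,z in [("knob",(356,227),81.5),("grip",(389,250),66),("ptr",(406,221),33),("nut",(426,227),17),("brass",(426,267),25),("tablecorner",(502,296),0),("redpen",(320,157),40),("instr",(48,67),300),("bluecorner",(235,180),100)]:
    print(n,onz(T,uv,z).round(1))
for n,uv,z in [("knob",(318,282),81.5),("grip",(299,311),66),("nut",(328,366),17)]:
    print(n,onz(S,uv,z).round(1))
E
```

```text
cams [292.06410586  28.34002619 895.53528447] [ 360.40177434 -671.59187693  619.53628671]
knob [468.  -70.5  81.5]
grip [ 422.3 -118.    66. ]
ptr [ 472.  -164.6   33. ]
nut [ 457.7 -200.8   17. ]
brass [ 386.9 -181.7   25. ]
tablecorner [ 312.1 -309.2    0. ]
redpen [614.7 -39.5  40. ]
instr [714.7 311.3 300. ]
bluecorner [580.1 109.9 100. ]
knob [469.6 -74.3  81.5]
grip [ 431.  -118.8   66. ]
nut [ 462.8 -193.2   17. ]
```

View pics/topc.png

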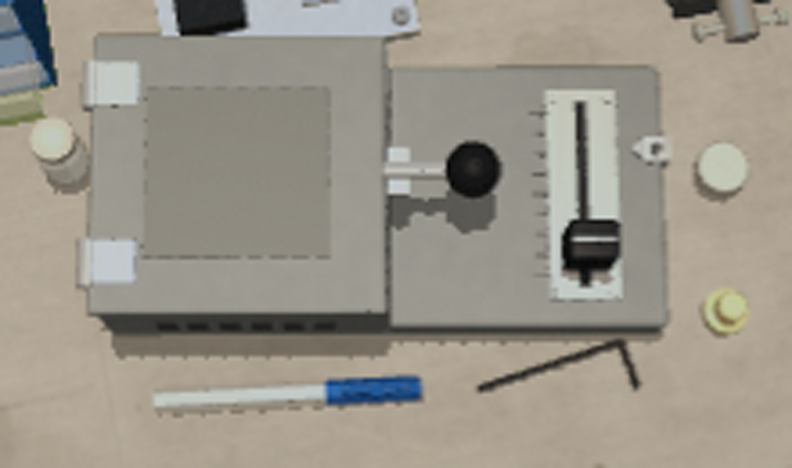

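View pics/sidec.png

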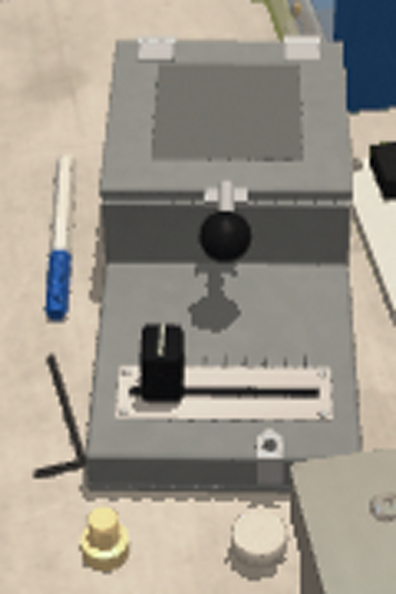

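```bash
cat > fit.py <<'E'
import pickle
from h import *
from scipy.optimize import least_squares
s,d=pickle.load(open("f0.pkl","rb"))
obs={"top":[((-135,-65,30),(658,67)),((-135,65,30),(665,326)),((0,-66,78),(388,36)),((136,-66,78),(95,34)),((0,66,78),(388,313)),((136,66,78),(88,313)),((-38,0,81.5),(472,169))],
"side":[((-135,65,30),(88,458)),((0,-66,78),(351,192)),((136,-66,78),(340,41)),((0,66,78),(102,192)),((136,66,78),(116,41)),((-38,0,81.5),(226,237))]}
cv={"top":lambda p:np.array(p)/3.6+[225,180],"side":lambda p:np.array(p)/3.3+[250,210]}
def W(p,X):
    a=np.radians(p[2]);R=np.array([[np.cos(a),-np.sin(a),0],[np.sin(a),np.cos(a),0],[0,0,1]])
    return np.asarray(X,float)@R.T+[p[0],p[1],0]
def fit(names):
    def r(p): return np.concatenate([(proj(d[n],W(p,[o[0] for o in obs[n]]))-cv[n](np.array([o[1] for o in obs[n]],float))).ravel() for n in names])
    o=least_squares(r,[470,-40,90],loss="soft_l1");return o.x,r(o.x)
def tobox(p,X):
    a=np.radians(p[2]);R=np.array([[np.cos(a),-np.sin(a),0],[np.sin(a),np.cos(a),0],[0,0,1]])
    return (np.asarray(X)-[p[0],p[1],0])@R
if __name__=="__main__":
  for names in (["top"],["side"],["top","side"]):
    p,e=fit(names);print(names,p.round(2),e.round(1))
    for n in names:
        if n=="top": L=[("line",(596,239),66),("tip",(634,150),33),("nut",(722,168),17),("brass",(732,306),25),("vial",(53,138),50),("hexnear",(637,387),4),("hexelbow",(622,343),4),("hexfar",(480,388),4),("pen1",(155,400),10),("pen2",(422,388),10)]
        else: L=[("line",(163,343),66),("tip",(269,432),33),("nut",(260,530),17),("brass",(103,515),25)]
        for nm,uv,z in L:
            X=onz(d[n],cv[n](uv),z);print(n,nm,X.round(1),tobox(p,X).round(1))
E
python3 fit.py
```

```text
['top'] [475.14 -32.96  78.7 ] [ 0.  -0.3  0.8  0.4 -0.3 -0.7  0.1 -0.2  0.1  0.3 -0.4  0.1 -0.2  0.2]
top line [ 427.8 -121.9   66. ] [-96.5  29.   66. ]
top tip [ 472.5 -155.9   33. ] [-121.1  -21.5   33. ]
top nut [ 458.4 -200.1   17. ] [-167.2  -16.4   17. ]
top brass [ 389.5 -186.6   25. ] [-167.4   53.9   25. ]
top vial [528.4 118.   50. ] [158.5 -22.6  50. ]
top hexnear [ 362.1 -136.4    4. ] [-123.6   90.6    4. ]
top hexelbow [ 384.7 -134.1    4. ] [-116.9   68.9    4. ]
top hexfar [376.7 -61.    4. ] [-46.7  91.    4. ]
top pen1 [401.  95.  10.] [111.   97.7  10. ]
top pen2 [381.7 -32.8  10. ] [-18.2  91.7  10. ]
['side'] [478.03 -36.1   79.36] [-0.2 -0.2  1.4  0.1  0.4  0.1 -1.  -0.  -0.7  0.2  0.3 -0.3]
side line [ 430.7 -125.2   66. ] [-96.3  30.1  66. ]
side tip [ 475.  -159.3   33. ] [-121.6  -19.8   33. ]
side nut [ 462.2 -201.8   17. ] [-165.8  -15.1   17. ]
side brass [ 392.6 -187.2   25. ] [-164.2   56.1   25. ]
['top', 'side'] [476.17 -33.78  78.86] [ 0.2 -1.2  1.2 -0.5 -0.  -1.3  0.4 -0.7  0.6 -0.4  0.1 -0.3  0.1 -0.5
 -2.3 -1.4  0.  -0.5 -0.2 -0.3 -2.2 -1.  -1.1 -0.6 -1.3 -1.1]
top line [ 427.8 -121.9   66. ] [-95.8  30.5  66. ]
top tip [ 472.5 -155.9   33. ] [-120.5  -20.    33. ]
top nut [ 458.4 -200.1   17. ] [-166.7  -14.8   17. ]
top brass [ 389.5 -186.6   25. ] [-166.6   55.5   25. ]
top vial [528.4 118.   50. ] [159.  -21.9  50. ]
top hexnear [ 362.1 -136.4    4. ] [-122.7   92.1    4. ]
top hexelbow [ 384.7 -134.1    4. ] [-116.1   70.4    4. ]
top hexfar [376.7 -61.    4. ] [-45.9  92.3   4. ]
top pen1 [401.  95.  10.] [111.9  98.6  10. ]
top pen2 [381.7 -32.8  10. ] [-17.3  92.9  10. ]
side line [ 430.7 -125.2   66. ] [-98.5  27.   66. ]
side tip [ 475.  -159.3   33. ] [-123.4  -23.1   33. ]
side nut [ 462.2 -201.8   17. ] [-167.6  -18.8   17. ]
side brass [ 392.6 -187.2   25. ] [-166.6   52.4   25. ]
```

```bash
python3 - <<'E'
from fit import *
T=d["top"];S=d["side"]
for nm,uv in [("base right near",(150,355)),("base right far",(128,148)),("table front left?",(120,365))]: print(nm,onz(T,uv,0).round(0))
for nm,uv in [("base near",(229,200)),("base far",(332,182))]: print(nm,onz(S,uv,0).round(0))
# height: top corner near seen in top (74,357)?; side (221,73)
for z in (200,250,300): print(z,onz(T,(74,358),z).round(0),onz(S,(221,73),z).round(0),onz(T,(48,67),z).round(0),onz(S,(402,66),z).round(0))
for z in (200,250,300): print(z,"R machine",onz(T,(497,208),z).round(0),onz(T,(478,18),z).round(0),onz(S,(342,350),z).round(0),onz(S,(442,147),z).round(0))
E
```

```text
base right near [332. 317.   0.]
base right far [720. 310.   0.]
table front left? [325. 371.   0.]
base near [333. 339.   0.]
base far [588. 375.   0.]
200 [338. 356. 200.] [347. 638. 200.] [786. 359. 200.] [818. 594. 200.]
250 [335. 333. 250.] [349. 482. 250.] [750. 335. 250.] [764. 443. 250.]
300 [332. 309. 300.] [350. 326. 300.] [715. 311. 300.] [709. 293. 300.]
200 R machine [ 430. -260.  200.] [ 737. -318.  200.] [ 451. -320.  200.] [742. 125. 200.]
250 R machine [ 421. -240.  250.] [ 705. -293.  250.] [ 440. -362.  250.] [697.  30. 250.]
300 R machine [ 411. -219.  300.] [ 673. -268.  300.] [ 429. -404.  300.] [651. -65. 300.]
```

Emit:
arm_command --series '[0, 0, 0.1, 0, 0, 0, 0, 0, 0.1, 0, 0, 0, 0, 0, 0.1, 0, 0, 0, 0, 0, 0.1, 0, 0, 0, 0, 0, 0.1, 0, 0, 0, 0, 0, 0.1, 0, 0, 0, 0, 0, 0, 0, 0, 0]' --hand 0.6

```text
time_s: 0.73
ee_pos: [177.5, 548.7, 446.6]
ee_rot: [179.1, 0.0, 162.1]
force: [0.1, -0.9, 1.8]
gripper_width: 54.8
```

Emit:
arm_command --series '[0.034, -0.082, 0, 0, 0, -0.0923, 0.034, -0.082, 0, 0, 0, -0.0923, 0.034, -0.082, 0, 0, 0, -0.0923, 0.034, -0.082, 0, 0, 0, -0.0923, 0.034, -0.082, 0, 0, 0, -0.0923, 0.034, -0.082, 0, 0, 0, -0.0923, 0.034, -0.082, 0, 0, 0, -0.0923, 0.034, -0.082, 0, 0, 0, -0.0923, 0.034, -0.082, 0, 0, 0, -0.0923, 0.034, -0.082, 0, 0, 0, -0.0923, 0.034, -0.082, 0, 0, 0, -0.0923, 0.034, -0.082, 0, 0, 0, -0.0923, 0.034, -0.082, 0, 0, 0, -0.0923, 0.034, -0.082, 0, 0, 0, -0.0923, 0.034, -0.082, 0, 0, 0, -0.0923, 0.034, -0.082, 0, 0, 0, -0.0923, 0.034, -0.082, 0, 0, 0, -0.0923, 0.034, -0.082, 0, 0, 0, -0.0923, 0.034, -0.082, 0, 0, 0, -0.0923, 0.034, -0.082, 0, 0, 0, -0.0923]'

```text
time_s: 2.4
ee_pos: [449.1, -110.7, 437.8]
ee_rot: [-180.0, -0.0, 78.8]
force: [1.2, 0.4, 1.3]
gripper_width: 54.6
```

Emit:
arm_command --series '[0, 0, -0.1, 0, 0, 0, 0, 0, -0.1, 0, 0, 0, 0, 0, -0.1, 0, 0, 0, 0, 0, -0.1, 0, 0, 0, 0, 0, -0.1, 0, 0, 0, 0, 0, 0, 0, 0, 0, 0, 0, 0, 0, 0, 0]'

```text
time_s: 2.98
ee_pos: [447.8, -108.6, 237.0]
ee_rot: [-179.7, -0.0, 79.0]
force: [0.1, -0.5, 2.1]
gripper_width: 54.7
```

```bash
cat > look.py <<'E'
import sys,pickle,cv2
from workcell import env, grab_frame
tag=sys.argv[1]
s=env.state();d={}
print(round(s["time_s"],2),s["ee_pos"].round(1),s["ee_rot"].round(2),s["force"].round(2),round(s["gripper_width"],1),s["qpos"].round(1))
for n in sys.argv[2:]:
    s=env.state();f=grab_frame(n);d[n]=f;cv2.imwrite(f"pics/{n}{tag}.png",f["frame"][:,:,::-1])
pickle.dump((s,d),open(f"f{tag}.pkl","wb"))
E
python3 look.py 1 wrist
```

```text
2.98 [ 447.8 -108.6  237. ] [-1.7975e+02 -2.0000e-02  7.9010e+01] [ 0.15 -0.55  2.13] 54.7 [-15.1   6.6  99.4   0.   74.2  -4.1]
```

View pics/wrist1.png

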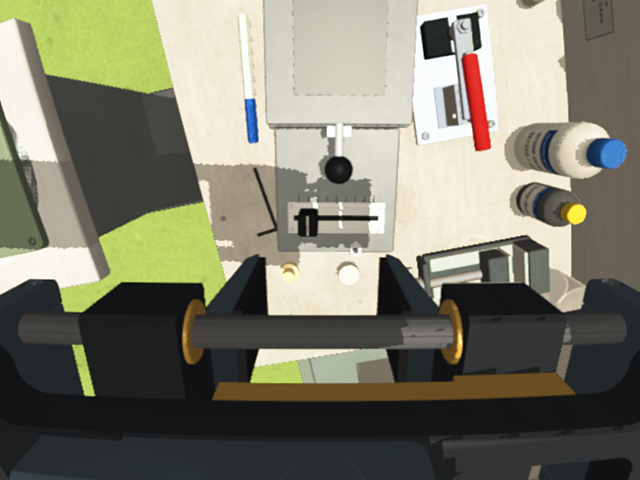

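```bash
python3 - <<'E'
import pickle,cv2
s,d=pickle.load(open("f1.pkl","rb"))
a=d["wrist"]["frame"][110:270,260:430,::-1];cv2.imwrite("pics/w1c.png",cv2.resize(a,None,fx=3.7,fy=3.7,interpolation=cv2.INTER_CUBIC))
E
```

```text
(no output)
```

View pics/w1c.png

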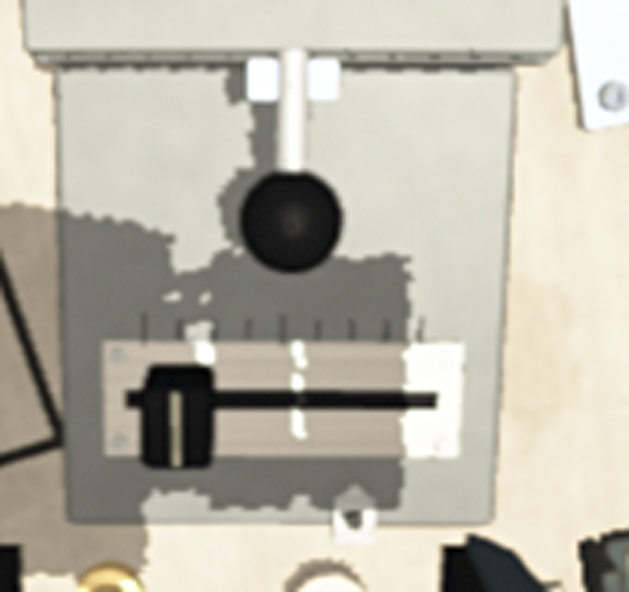

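```bash
cat > fitw.py <<'E'
from fit import *
def run(tag,cvf,ob,L):
    s,d=pickle.load(open(tag,"rb"));f=d["wrist"]
    o=least_squares(lambda p:(proj(f,W(p,[a for a,_ in ob]),s)-cvf(np.array([b for _,b in ob],float))).ravel(),[476,-34,79]);p=o.x
    print(p.round(2),o.fun.round(1))
    for nm,uv,z in L:
        X=onz(f,cvf(uv),z,s);print(nm,X.round(1),tobox(p,X).round(1))
    return p
if __name__=="__main__":
  c=lambda q:np.array(q)/3.7+[260,110]
  run("f1.pkl",c,[((-135,65,30),(68,522)),((-135,-65,30),(494,522)),((-38,0,81.5),(291,221)),((0,66,78),(25,48)),((0,-66,78),(562,48))],
  [("line",(176,428),66),("tip",(355,488),32),("knob",(291,221),81.5)]+[("tick%d"%i,(144+34.6*i,328),30) for i in (0,4,8)])
E
python3 fitw.py
```

```text
[477.19 -31.98  78.99] [-0.7 -0.6  0.9 -0.4  0.2 -2.5 -1.   1.5  0.6  1.8]
line [ 429.4 -121.6   66. ] [-97.1  29.8  66. ]
tip [ 474.7 -158.1   32. ] [-124.2  -21.7   32. ]
knob [469.3 -71.5  81.5] [-40.3   0.2  81.5]
tick0 [422.9 -99.4  30. ] [-76.5  40.4  30. ]
tick4 [ 462.3 -107.    30. ] [-76.5   0.3  30. ]
tick8 [ 501.6 -114.5   30. ] [-76.4 -39.8  30. ]
```

Emit:
arm_command --series '[-0.0235, -0.0174, 0, 0, 0, 0, -0.0235, -0.0174, 0, 0, 0, 0, 0, 0, -0.1, 0, 0, 0, 0, 0, -0.1, 0, 0, 0, 0, 0, -0.1, 0, 0, 0, 0, 0, -0.0875, 0, 0, 0, 0, 0, -0.0875, 0, 0, 0, 0, 0, 0, 0, 0, 0, 0, 0, 0, 0, 0, 0, 0, 0, 0, 0, 0, 0]'

```text
time_s: 3.87
ee_pos: [432.3, -123.9, 50.6]
ee_rot: [179.7, 0.0, 79.0]
force: [0.3, -0.4, 1.1]
gripper_width: 54.8
```

```bash
python3 look.py 2 wrist side
```

```text
3.87 [ 432.3 -123.9   50.6] [1.7971e+02 4.0000e-02 7.8990e+01] [ 0.34 -0.37  1.1 ] 54.8 [-17.5  16.1 117.7  -0.   45.9  -6.4]
```

View pics/wrist2.png

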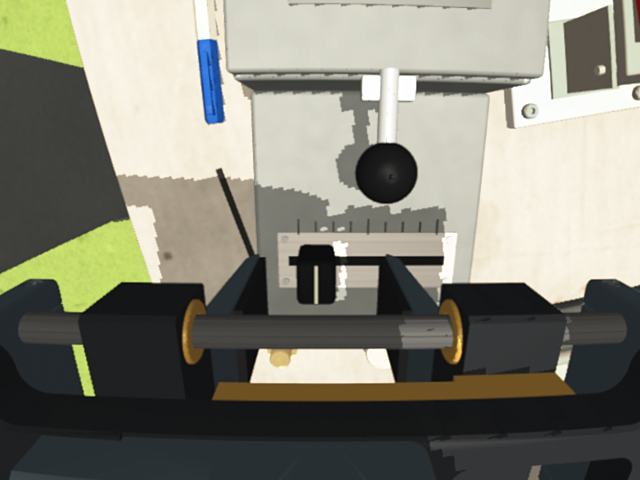

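View pics/side2.png

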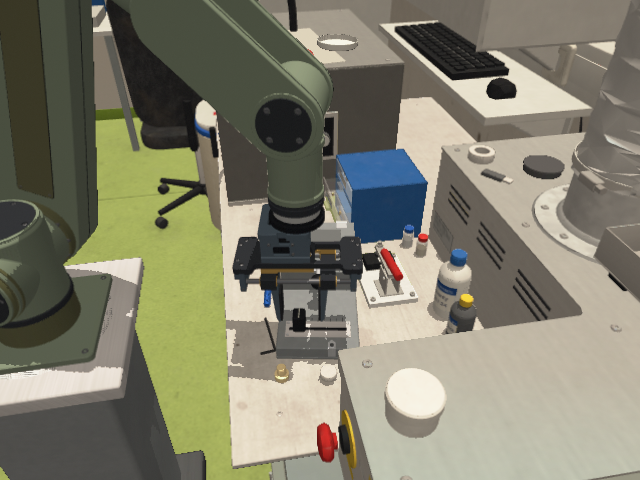

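```bash
python3 - <<'E'
from fit import *
s,d=pickle.load(open("f2.pkl","rb"));f=d["wrist"]
X=onz(f,(317,278),66,s);print(X, onz(f,(317,248),66,s),onz(f,(386,172),81.5,s))
Rt=Rn.from_euler("xyz",s["ee_rot"],degrees=True).as_matrix();print(Rt.T@(X-s["ee_pos"]))
a=d["wrist"]["frame"][200:320,230:500,::-1];cv2.imwrite("pics/w2c.png",cv2.resize(a,None,fx=2.9,fy=2.9,interpolation=cv2.INTER_CUBIC))
E
```

```text
[ 430.65590287 -118.47294324   66.        ] [ 433.7064968  -103.11122901   66.        ] [469.69645361 -70.96713547  81.5       ]
[  4.96483732  -2.80689829 -15.12397899]
```

View pics/w2c.png

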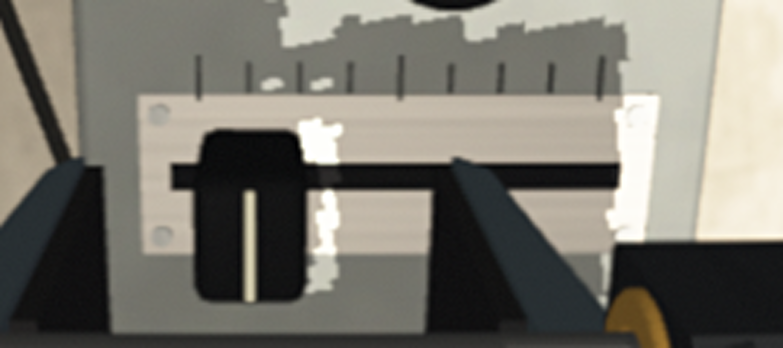

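Emit:
arm_command --series '[0, 0, 0, 0, 0, 0, 0, 0, 0, 0, 0, 0, 0, 0, 0, 0, 0, 0, 0, 0, 0, 0, 0, 0, 0, 0, 0, 0, 0, 0, 0, 0, 0, 0, 0, 0, 0, 0, 0, 0, 0, 0, 0, 0, 0, 0, 0, 0]' --hand 0 --newtons 15

```text
time_s: 4.63
ee_pos: [430.0, -122.7, 48.1]
ee_rot: [-180.0, -0.0, 79.0]
force: [-0.4, 1.2, 2.3]
gripper_width: 19.2
```

```bash
python3 look.py 3 wrist; python3 - <<'E'
import pickle,cv2
s,d=pickle.load(open("f3.pkl","rb"))
a=d["wrist"]["frame"][200:320,230:500,::-1];cv2.imwrite("pics/w3c.png",cv2.resize(a,None,fx=2.9,fy=2.9,interpolation=cv2.INTER_CUBIC))
E
```

```text
4.63 [ 430.  -122.7   48.1] [-179.98   -0.     79.01] [-0.43  1.2   2.27] 19.2 [-17.4  16.3 117.9   0.   45.8  -6.4]
```

View pics/w3c.png

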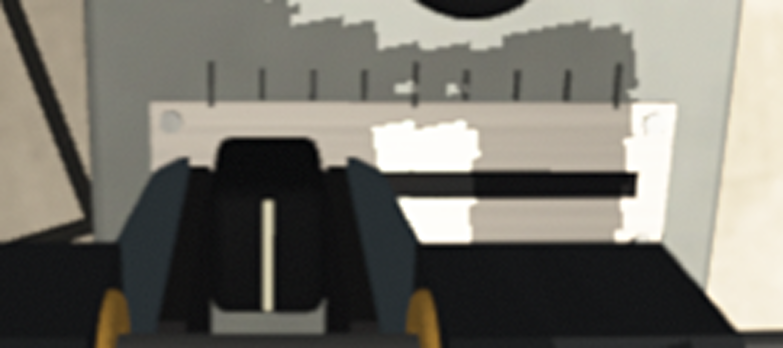

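```bash
python3 - <<'E'
from fit import *
s,d=pickle.load(open("f3.pkl","rb"));f=d["wrist"]
c=lambda q:np.array(q)/2.9+[230,200]
a=np.radians(79);ey=np.array([-np.sin(a),np.cos(a),0])
g=[onz(f,c(q),30,s)@ey for q in((210,84),(414,84),(618,84))];print(np.round(g,2))
print(onz(f,c((268,256)),66,s)@ey, s["ee_pos"]@ey)
E
```

```text
[-433.98 -474.13 -514.75]
-445.4043312195049 -445.5192903314493
```

Emit:
arm_command --series '[0.0102, -0.002, 0, 0, 0, 0, 0.0102, -0.002, 0, 0, 0, 0, 0.0102, -0.002, 0, 0, 0, 0, 0.0102, -0.002, 0, 0, 0, 0, 0.0102, -0.002, 0, 0, 0, 0, 0.0102, -0.002, 0, 0, 0, 0, 0.0102, -0.002, 0, 0, 0, 0, 0.0102, -0.002, 0, 0, 0, 0, 0.0102, -0.002, 0, 0, 0, 0, 0.0102, -0.002, 0, 0, 0, 0, 0.0102, -0.002, 0, 0, 0, 0, 0.0102, -0.002, 0, 0, 0, 0, 0, 0, 0, 0, 0, 0, 0, 0, 0, 0, 0, 0, 0, 0, 0, 0, 0, 0, 0, 0, 0, 0, 0, 0]'

```text
time_s: 6.02
ee_pos: [479.7, -132.6, 48.1]
ee_rot: [179.9, 0.0, 79.0]
force: [1.7, -0.7, 1.4]
gripper_width: 19.1
```

```bash
python3 look.py 4 wrist side; python3 - <<'E'
import pickle,cv2
s,d=pickle.load(open("f4.pkl","rb"))
a=d["wrist"]["frame"][200:320,190:460,::-1];cv2.imwrite("pics/w4c.png",cv2.resize(a,None,fx=2.9,fy=2.9,interpolation=cv2.INTER_CUBIC))
a=d["side"]["frame"][290:390,265:365,::-1];cv2.imwrite("pics/s4c.png",cv2.resize(a,None,fx=6,fy=6,interpolation=cv2.INTER_CUBIC))
E
```

```text
6.02 [ 479.7 -132.6   48.1] [1.7991e+02 1.0000e-02 7.9010e+01] [ 1.67 -0.7   1.44] 19.1 [-16.8  20.  111.7   0.   48.1  -5.8]
```

View pics/w4c.png

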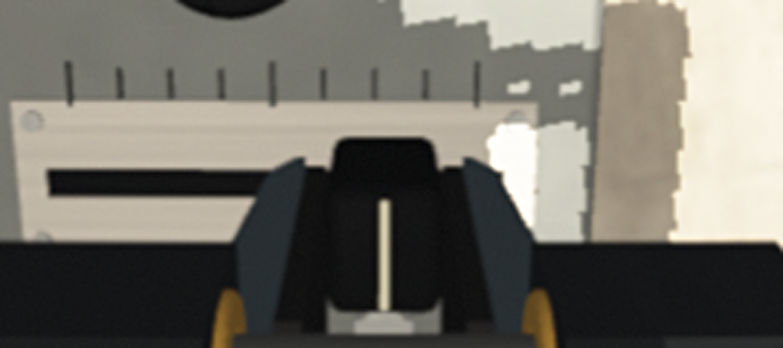

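View pics/s4c.png

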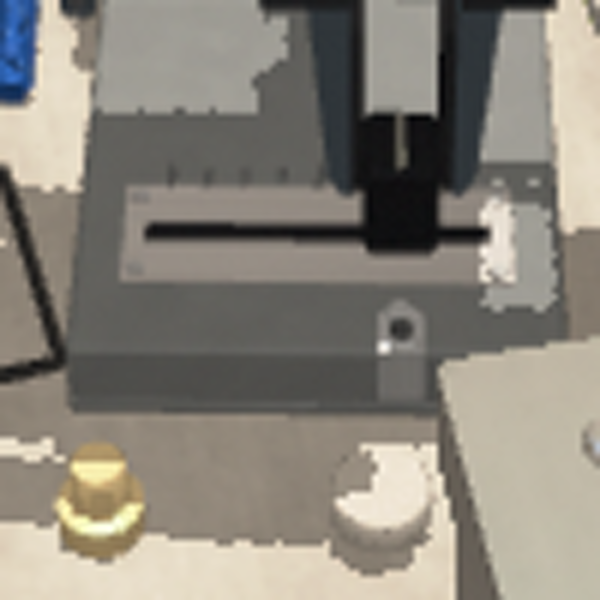

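```bash
python3 - <<'E'
from fit import *
s,d=pickle.load(open("f4.pkl","rb"));w=d["wrist"];S=d["side"]
cw=lambda q:np.array(q)/2.9+[190,200]
cs=lambda q:np.array(q)/6+[265,290]
for yaw in(78.7,79,79.3):
    a=np.radians(yaw);ey=np.array([-np.sin(a),np.cos(a),0])
    print(yaw,"wrist line",onz(w,cw((384,256)),66,s)@ey,"tip",onz(w,cw((383,316)),33,s)@ey,"ticks",[round(float(onz(w,cw(q),30,s)@ey),1) for q in((69,84),(272,84),(477,84))],"tcp",s["ee_pos"]@ey)
    print("side line",onz(S,cs((401.5,125)),66)@ey,"tip",onz(S,cs((400,300)),33)@ey,"hole",onz(S,cs((401,328)),33)@ey)
E
```

```text
78.7 wrist line -496.07287870853645 tip -496.0641517225157 ticks [-433.7, -474.0, -514.3] tcp -496.21731131044527
side line -497.48734910765495 tip -497.2902270923649 hole -497.46786692164557
79 wrist line -495.8808273028578 tip -495.72423666307634 ticks [-433.6, -473.9, -514.2] tcp -496.0219289134195
side line -497.3189957171454 tip -496.96252545403706 hole -497.0907064176653
79.3 wrist line -495.6751810738062 tip -495.3707310732754 ticks [-433.5, -473.8, -514.1] tcp -495.81294782464886
side line -497.13700807514925 tip -496.621199337035 hole -496.6999179208649
```

Emit:
arm_command --series '[0, 0, 0, 0, 0, 0, 0, 0, 0, 0, 0, 0, 0, 0, 0, 0, 0, 0, 0, 0, 0, 0, 0, 0, 0, 0, 0, 0, 0, 0, 0, 0, 0.05, 0, 0, 0, 0, 0, 0.1, 0, 0, 0, 0, 0, 0.1, 0, 0, 0, 0, 0, 0.1, 0, 0, 0, 0, 0, 0, 0, 0, 0, 0, 0, 0, 0, 0, 0, 0, 0, 0, 0, 0, 0]' --hand 0.6

```text
time_s: 7.12
ee_pos: [478.4, -132.2, 187.5]
ee_rot: [-179.9, -0.0, 79.0]
force: [-0.6, 0.7, -0.7]
gripper_width: 55.0
```

```bash
python3 look.py 5 wrist side; python3 - <<'E'
import pickle,cv2
s,d=pickle.load(open("f5.pkl","rb"))
a=d["wrist"]["frame"][100:280,200:440,::-1];cv2.imwrite("pics/w5c.png",cv2.resize(a,None,fx=3.3,fy=3.3,interpolation=cv2.INTER_CUBIC))
a=d["side"]["frame"][290:390,265:365,::-1];cv2.imwrite("pics/s5c.png",cv2.resize(a,None,fx=6,fy=6,interpolation=cv2.INTER_CUBIC))
E
```

```text
7.12 [ 478.4 -132.2  187.5] [-1.7994e+02 -1.0000e-02  7.9010e+01] [-0.64  0.68 -0.66] 55.0 [-16.8  11.7 100.5  -0.   67.9  -5.8]
```

View pics/w5c.png

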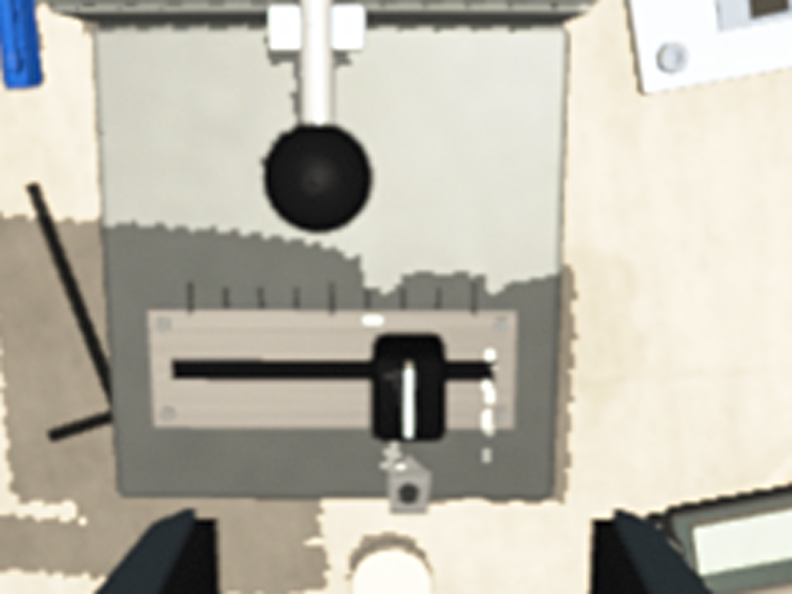

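View pics/s5c.png

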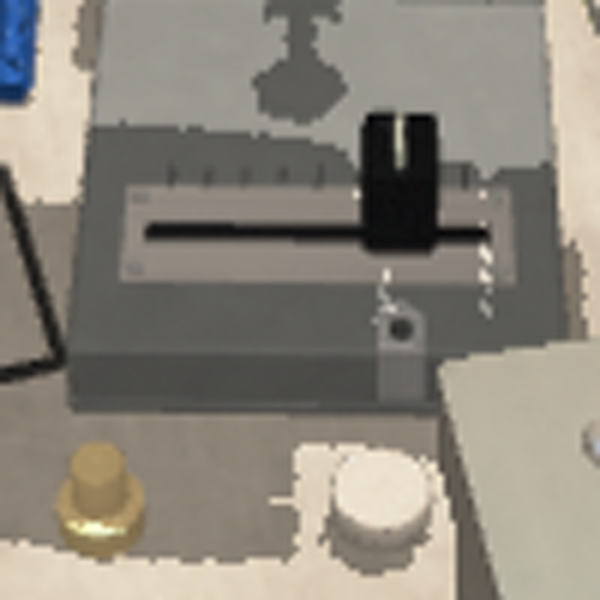

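```bash
python3 - <<'E'
from fit import *
s,d=pickle.load(open("f5.pkl","rb"));w=d["wrist"];S=d["side"]
cw=lambda q:np.array(q)/3.3+[200,100]
cs=lambda q:np.array(q)/6+[265,290]
a=np.radians(79);ey=np.array([-np.sin(a),np.cos(a),0])
print("wrist",onz(w,cw((409,400)),66,s)@ey,onz(w,cw((407,458)),33,s)@ey,"ticks",[onz(w,cw(q),30,s)@ey for q in((190,298),(332,298),(475,298))])
print("side",onz(S,cs((400,130)),66)@ey,onz(S,cs((399,300)),33)@ey)
K=onz(w,cw((318,177)),81.5,s);print("knob",K,"shift",[K[0]-s["ee_pos"][0],K[1]-s["ee_pos"][1],73.5-s["ee_pos"][2]])
E
```

```text
wrist -495.2248597973094 -494.7205267805265 ticks [np.float64(-433.40938820611086), np.float64(-473.5510510073564), np.float64(-513.819019547447)]
side -496.9034257651096 -496.70355138935395
knob [468.89719352 -71.09072846  81.5       ] shift [np.float64(-9.07165608705543), np.float64(60.978008774904964), np.float64(-113.20624125168465)]
```

Emit:
arm_command --series '[-0.0076, 0.0505, 0, 0, 0, 0, -0.0076, 0.0505, 0, 0, 0, 0, -0.0076, 0.0505, 0, 0, 0, 0, 0, 0, 0, 0, 0, 0, 0, 0, -0.071, 0, 0, 0, 0, 0, -0.071, 0, 0, 0, 0, 0, -0.071, 0, 0, 0, 0, 0, -0.071, 0, 0, 0, 0, 0, 0, 0, 0, 0, 0, 0, 0, 0, 0, 0, 0, 0, 0, 0, 0, 0, 0, 0, 0, 0, 0, 0]'

```text
time_s: 8.22
ee_pos: [471.4, -72.2, 76.0]
ee_rot: [179.8, 0.0, 79.0]
force: [-0.5, 0.5, -0.2]
gripper_width: 54.5
```

```bash
python3 look.py 6 wrist side
```

```text
8.22 [471.4 -72.2  76. ] [179.81   0.    79.  ] [-0.53  0.53 -0.2 ] 54.5 [-10.1  16.3 112.5  -0.   51.    0.9]
```

View pics/wrist6.png

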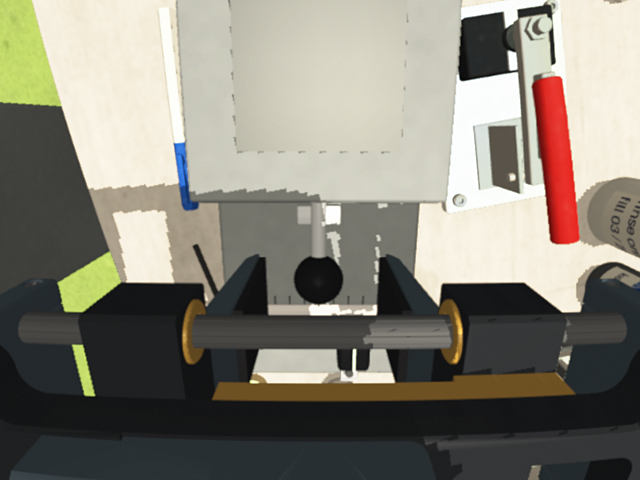

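View pics/side6.png

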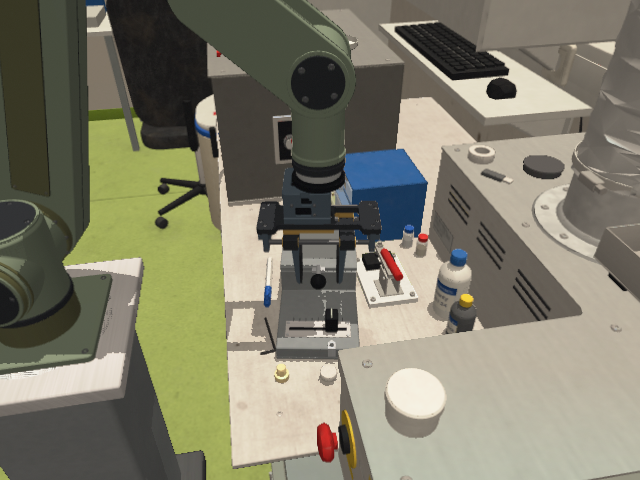

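Emit:
arm_command --series '[0, 0, 0, 0, 0, 0, 0, 0, 0, 0, 0, 0, 0, 0, 0, 0, 0, 0, 0, 0, 0, 0, 0, 0, 0, 0, 0, 0, 0, 0, 0, 0, 0, 0, 0, 0, 0, 0, 0, 0, 0, 0]' --hand 0 --newtons 20

```text
time_s: 8.9
ee_pos: [469.5, -71.7, 74.5]
ee_rot: [-179.9, 0.0, 79.0]
force: [-1.8, 0.1, 4.7]
gripper_width: 10.9
```

```bash
python3 look.py 7 wrist; python3 - <<'E'
from fit import *
s,d=pickle.load(open("f7.pkl","rb"));w=d["wrist"]
a=w["frame"][200:340,220:420,::-1];cv2.imwrite("pics/w7c.png",cv2.resize(a,None,fx=4,fy=4,interpolation=cv2.INTER_CUBIC))
E
```

```text
8.9 [469.5 -71.7  74.5] [-179.95    0.     79.01] [-1.78  0.06  4.74] 10.9 [-10.1  16.4 112.6  -0.   51.1   0.9]
```

View pics/w7c.png

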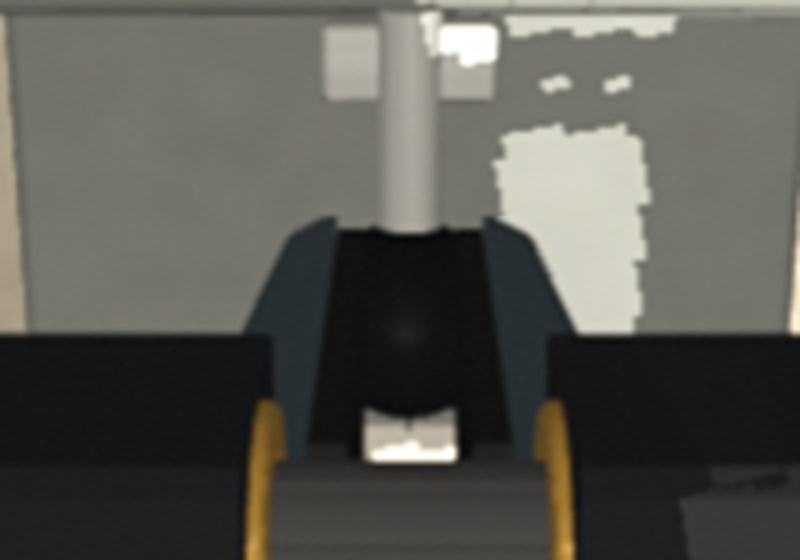

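Emit:
arm_command --series '[0, 0, 0, 0, 0, 0, 0, 0, 0, 0, 0, 0]'

```text
time_s: 9.12
ee_pos: [470.2, -71.8, 75.5]
ee_rot: [180.0, -0.0, 79.0]
force: [-2.4, -0.2, 9.9]
gripper_width: 0.2
```

```bash
python3 look.py 8 wrist side top; python3 - <<'E'
from fit import *
s,d=pickle.load(open("f8.pkl","rb"))
a=d["side"]["frame"][180:340,240:400,::-1];cv2.imwrite("pics/s8c.png",cv2.resize(a,None,fx=3.7,fy=3.7,interpolation=cv2.INTER_CUBIC))
a=d["wrist"]["frame"][240:320,260:390,::-1].astype(float)
cv2.imwrite("pics/w8c.png",cv2.resize((255*(a/255)**.4).astype('uint8'),None,fx=6,fy=6,interpolation=cv2.INTER_CUBIC))
E
```

```text
9.12 [470.2 -71.8  75.5] [179.95  -0.    79.01] [-2.4  -0.17  9.93] 0.2 [-10.1  16.3 112.5   0.   51.1   0.9]
```

View pics/s8c.png

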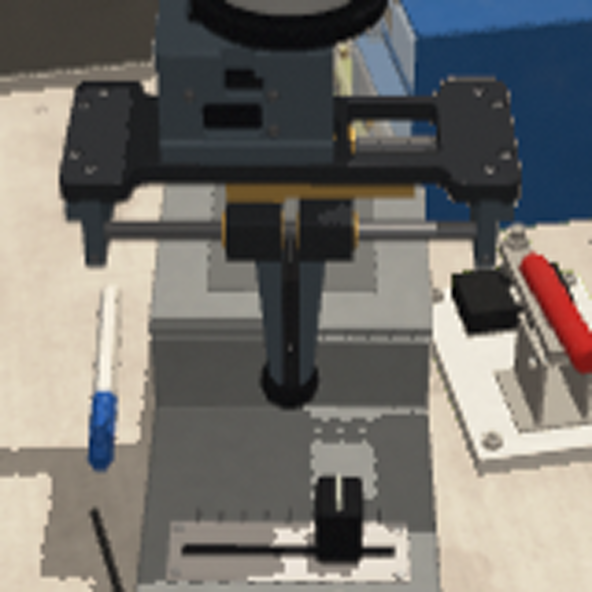

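View pics/w8c.png

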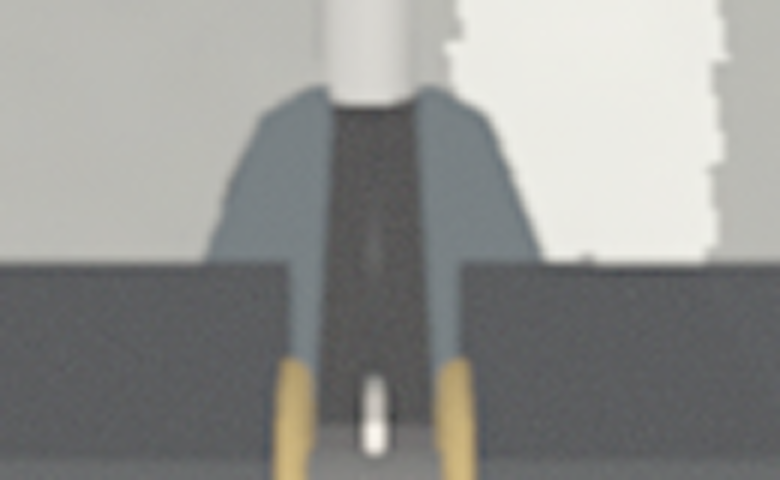

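```bash
python3 - <<'E'
from fit import *
P=[476.5,-33.5,79]
s,d=pickle.load(open("f4.pkl","rb"));S=d["side"]
Rt=Rn.from_euler("xyz",s["ee_rot"],degrees=True).as_matrix()
tip=lambda x,y,z:Rt@np.array([x,y,z])+s["ee_pos"]
for y in(-22,-10,10,22):
  for x in (-16,16): print("f4 tip proj crop",x,y,((proj(S,tip(x,y,11))[0]-[265,290])*6).round(0))
s,d=pickle.load(open("f8.pkl","rb"))
Rt=Rn.from_euler("xyz",s["ee_rot"],degrees=True).as_matrix()
for x in(-16,0,16):
  for y in (-8,8):print("f8 tip crop",x,y,((proj(S,tip(x,y,11))[0]-[240,180])*3.7).round(0))
for z in(81.5,68.5):print("knob",z,((proj(S,W(P,[[-38,0,z]]))[0]-[240,180])*3.7).round(0))
E
```

```text
f4 tip proj crop -16 -22 [312. 261.]
f4 tip proj crop 16 -22 [313. 172.]
f4 tip proj crop -16 -10 [358. 262.]
f4 tip proj crop 16 -10 [358. 173.]
f4 tip proj crop -16 10 [435. 262.]
f4 tip proj crop 16 10 [432. 173.]
f4 tip proj crop -16 22 [481. 263.]
f4 tip proj crop 16 22 [476. 174.]
f8 tip crop -16 -8 [271. 427.]
f8 tip crop -16 8 [307. 427.]
f8 tip crop 0 -8 [271. 402.]
f8 tip crop 0 8 [307. 402.]
f8 tip crop 16 -8 [272. 378.]
f8 tip crop 16 8 [307. 378.]
knob 81.5 [286. 372.]
knob 68.5 [286. 394.]
```

```bash
python3 - <<'E'
from fit import *
s,d=pickle.load(open("f6.pkl","rb"));S=d["side"]
a=S["frame"][220:320,260:380,::-1].astype(float)
cv2.imwrite("pics/s6c.png",cv2.resize((255*(a/255)**.5).astype('uint8'),None,fx=6,fy=6,interpolation=cv2.INTER_CUBIC))
a=d["wrist"]["frame"][200:330,190:460,::-1].astype(float)
cv2.imwrite("pics/w6c.png",cv2.resize((255*(a/255)**.4).astype('uint8'),None,fx=2.9,fy=2.9,interpolation=cv2.INTER_CUBIC))
s,d=pickle.load(open("f8.pkl","rb"))
a=d["side"]["frame"][240:300,290:350,::-1].astype(float)
cv2.imwrite("pics/s8d.png",cv2.resize((255*(a/255)**.4).astype('uint8'),None,fx=9,fy=9,interpolation=cv2.INTER_CUBIC))
E
```

```text
(no output)
```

View pics/s6c.png

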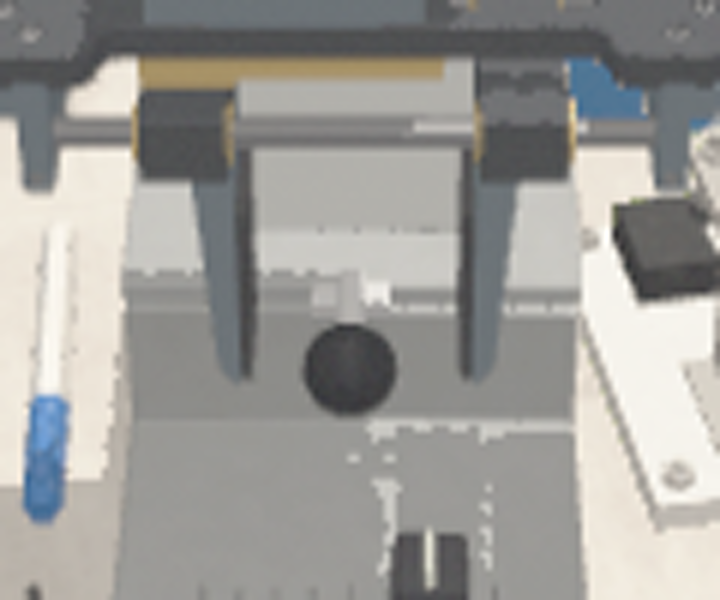

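View pics/s8d.png

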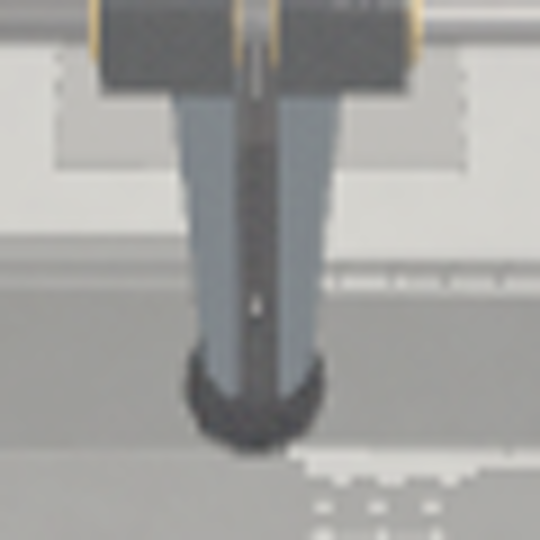

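View pics/w6c.png

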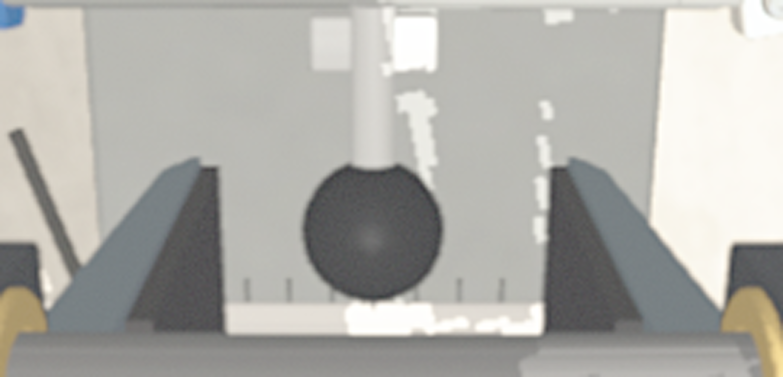

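```bash
python3 - <<'E'
from fit import *
s,d=pickle.load(open("f6.pkl","rb"));w=d["wrist"];S=d["side"]
T=np.array(w["tool_from_camera"]);Ti=np.linalg.inv(T)
def pw(X): return cv2.projectPoints(np.array(X,float).reshape(-1,1,3),cv2.Rodrigues(Ti[:3,:3])[0],Ti[:3,3],w["intrinsics"],dist(w))[0][:,0]
for z in(-30,-19,-8,0,11):
  print(z,[((pw((x,-27.3,z))[0]-[190,200])*2.9).round(0).tolist() for x in(16,0,-16)], [((pw((x,27.3,z))[0]-[190,200])*2.9).round(0).tolist() for x in(16,0,-16)])
Rt=Rn.from_euler("xyz",s["ee_rot"],degrees=True).as_matrix()
for z in(-30,-19,-8,0,11):
  print(z,[((proj(S,Rt@np.array([x,27.3,z])+s["ee_pos"])[0]-[260,220])*6).round(0).tolist() for x in (16,0,-16)],[((proj(S,Rt@np.array([x,-27.3,z])+s["ee_pos"])[0]-[260,220])*6).round(0).tolist() for x in (16,0,-16)])
E
```

```text
-30 [[209.0, 197.0], [214.0, 291.0], [218.0, 379.0]] [[560.0, 197.0], [556.0, 291.0], [551.0, 379.0]]
-19 [[220.0, 173.0], [224.0, 262.0], [228.0, 346.0]] [[550.0, 173.0], [546.0, 262.0], [542.0, 346.0]]
-8 [[229.0, 152.0], [232.0, 236.0], [236.0, 317.0]] [[541.0, 152.0], [537.0, 236.0], [533.0, 317.0]]
0 [[235.0, 138.0], [238.0, 219.0], [241.0, 298.0]] [[535.0, 138.0], [531.0, 220.0], [528.0, 298.0]]
11 [[242.0, 120.0], [245.0, 198.0], [248.0, 273.0]] [[527.0, 120.0], [524.0, 198.0], [521.0, 273.0]]
-30 [[453.0, 259.0], [454.0, 297.0], [456.0, 337.0]] [[252.0, 259.0], [250.0, 297.0], [248.0, 336.0]]
-19 [[453.0, 290.0], [454.0, 329.0], [455.0, 368.0]] [[253.0, 290.0], [251.0, 328.0], [249.0, 368.0]]
-8 [[452.0, 321.0], [453.0, 359.0], [454.0, 399.0]] [[254.0, 320.0], [252.0, 359.0], [250.0, 398.0]]
0 [[452.0, 343.0], [453.0, 382.0], [454.0, 421.0]] [[255.0, 342.0], [253.0, 381.0], [251.0, 421.0]]
11 [[451.0, 373.0], [452.0, 411.0], [453.0, 451.0]] [[256.0, 372.0], [254.0, 411.0], [252.0, 451.0]]
```

The first pinch slipped over the top of the ball. The side and wrist pictures agree that the real fingertips are about 28 mm shorter than stated: tool z is about -17, not +11. I'll reopen, go about 28 mm lower and grip again.

Emit:
arm_command --series '[0, 0, 0, 0, 0, 0, 0, 0, 0, 0, 0, 0, 0, 0, 0, 0, 0, 0, 0, 0, 0, 0, 0, 0, 0, 0, 0, 0, 0, 0, 0, 0, 0, 0, 0, 0, 0, 0, 0, 0, 0, 0, 0, 0, 0, 0, 0, 0, 0, 0, 0, 0, 0, 0, 0, 0, 0, 0, 0, 0]' --hand 0.6

```text
time_s: 10.1
ee_pos: [469.9, -71.8, 74.3]
ee_rot: [-180.0, 0.0, 79.0]
force: [0.5, 0.7, -0.4]
gripper_width: 54.7
```

Emit:
arm_command --series '[0, 0, -0.0175, 0, 0, 0, 0, 0, -0.0175, 0, 0, 0, 0, 0, -0.0175, 0, 0, 0, 0, 0, -0.0175, 0, 0, 0, 0, 0, 0, 0, 0, 0, 0, 0, 0, 0, 0, 0, 0, 0, 0, 0, 0, 0]'

```text
time_s: 10.68
ee_pos: [470.1, -71.8, 46.4]
ee_rot: [180.0, 0.0, 79.0]
force: [-0.3, -0.2, 0.3]
gripper_width: 54.8
```

```bash
python3 look.py 9 wrist side;python3 - <<'E'
from fit import *
s,d=pickle.load(open("f9.pkl","rb"));S=d["side"]
a=S["frame"][220:320,260:380,::-1].astype(float)
cv2.imwrite("pics/s9c.png",cv2.resize((255*(a/255)**.5).astype('uint8'),None,fx=6,fy=6,interpolation=cv2.INTER_CUBIC))
a=d["wrist"]["frame"][200:330,190:460,::-1].astype(float)
cv2.imwrite("pics/w9c.png",cv2.resize((255*(a/255)**.4).astype('uint8'),None,fx=2.9,fy=2.9,interpolation=cv2.INTER_CUBIC))
E
```

```text
10.68 [470.1 -71.8  46.4] [180.     0.    79.01] [-0.34 -0.2   0.35] 54.8 [-10.1  18.5 114.6  -0.   46.9   0.9]
```

View pics/s9c.png

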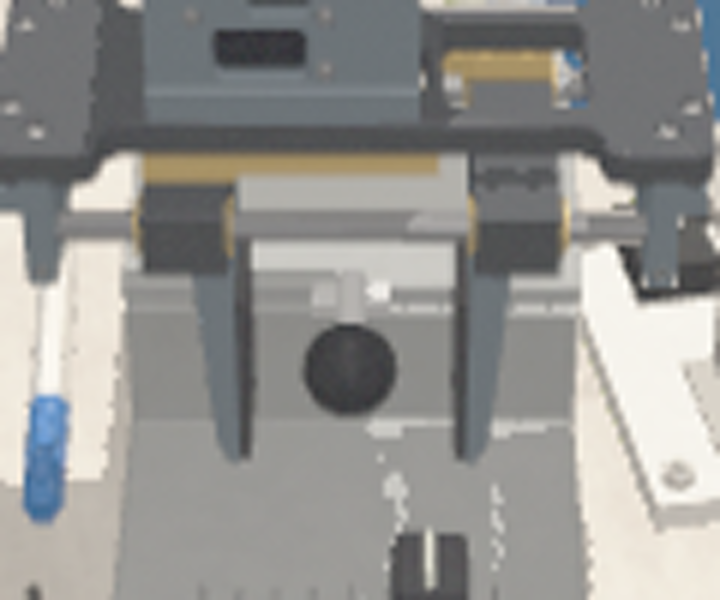

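View pics/w9c.png

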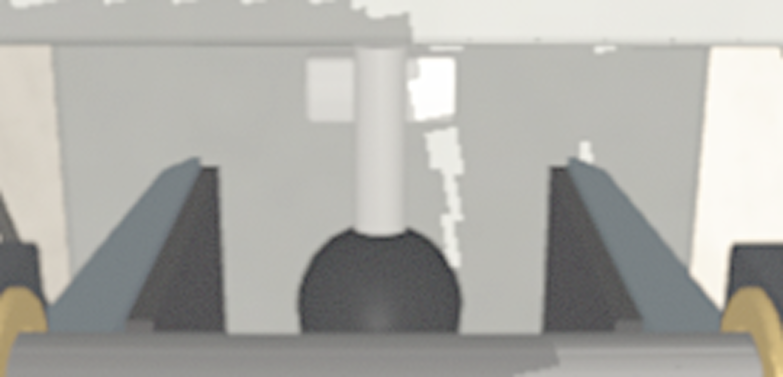

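Emit:
arm_command --series '[0, 0, 0, 0, 0, 0, 0, 0, 0, 0, 0, 0, 0, 0, 0, 0, 0, 0, 0, 0, 0, 0, 0, 0, 0, 0, 0, 0, 0, 0, 0, 0, 0, 0, 0, 0, 0, 0, 0, 0, 0, 0, 0, 0, 0, 0, 0, 0, 0, 0, 0, 0, 0, 0, 0, 0, 0, 0, 0, 0]' --hand 0 --newtons 20

```text
time_s: 11.62
ee_pos: [469.5, -71.7, 46.4]
ee_rot: [-179.9, 0.0, 79.0]
force: [-2.8, -0.4, 0.7]
gripper_width: 24.6
```

```bash
python3 - <<'E'
import numpy as np
t=np.radians(np.linspace(0,45,19))
h=138-176*np.cos(t)+7*np.sin(t);z=74.5+176*np.sin(t)+7*np.cos(t)
X=np.c_[h*.1908,h*.9816,z]/400
c=np.round(X-X[0],4);d=np.diff(c,axis=0).round(4)
print(", ".join(f"{a:g}, {b:g}, {e:g}, 0, 0, 0" for a,b,e in d));print(h[-1]-h[0],z[-1]-z[0])
E
```

```text
0.0002, 0.0012, 0.0192, 0, 0, 0, 0.0004, 0.0019, 0.0191, 0, 0, 0, 0.0006, 0.0028, 0.019, 0, 0, 0, 0.0007, 0.0036, 0.0188, 0, 0, 0, 0.0008, 0.0045, 0.0187, 0, 0, 0, 0.001, 0.0052, 0.0185, 0, 0, 0, 0.0012, 0.006, 0.0182, 0, 0, 0, 0.0013, 0.0067, 0.0179, 0, 0, 0, 0.0015, 0.0076, 0.0176, 0, 0, 0, 0.0016, 0.0082, 0.0173, 0, 0, 0, 0.0017, 0.009, 0.0169, 0, 0, 0, 0.0019, 0.0098, 0.0165, 0, 0, 0, 0.002, 0.0104, 0.016, 0, 0, 0, 0.0022, 0.0111, 0.0155, 0, 0, 0, 0.0023, 0.0117, 0.015, 0, 0, 0, 0.0024, 0.0124, 0.0145, 0, 0, 0, 0.0025, 0.013, 0.014, 0, 0, 0, 0.0027, 0.0135, 0.0133, 0, 0, 0
56.498953979473455 122.40054095713819
```

First part of the arc, 15 degrees, then a check.

Emit:
arm_command --series '[0.0002, 0.0012, 0.0192, 0, 0, 0, 0.0004, 0.0019, 0.0191, 0, 0, 0, 0.0006, 0.0028, 0.019, 0, 0, 0, 0.0007, 0.0036, 0.0188, 0, 0, 0, 0.0008, 0.0045, 0.0187, 0, 0, 0, 0.001, 0.0052, 0.0185, 0, 0, 0, 0, 0, 0, 0, 0, 0, 0, 0, 0, 0, 0, 0]'

```text
time_s: 12.28
ee_pos: [471.0, -64.0, 92.3]
ee_rot: [-180.0, 0.0, 79.0]
force: [-3.1, -0.2, -2.5]
gripper_width: 24.6
```

```bash
python3 look.py 10 side
```

```text
12.28 [471.  -64.   92.3] [-1.7999e+02  2.0000e-02  7.9040e+01] [-3.1  -0.22 -2.52] 24.6 [ -9.1  15.1 111.3  -0.   53.6   1.9]
```

View pics/side10.png

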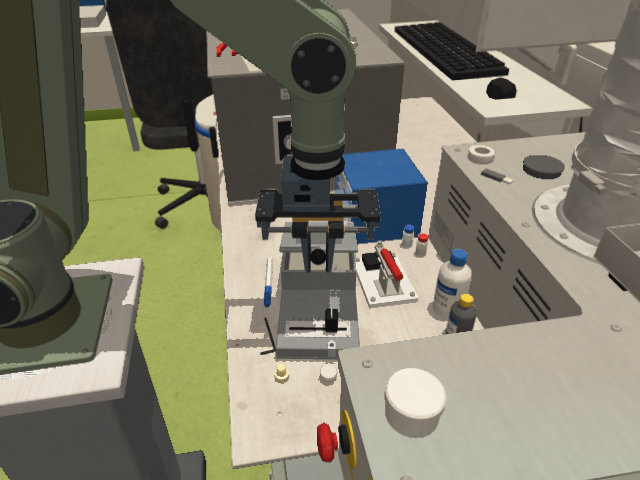

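The lid is rising with the knob held in the pads at about (318,257), and the force is about 2.5 N. I'll continue along the arc.

Emit:
arm_command --series '[0.0012, 0.006, 0.0182, 0, 0, 0, 0.0013, 0.0067, 0.0179, 0, 0, 0, 0.0015, 0.0076, 0.0176, 0, 0, 0, 0.0016, 0.0082, 0.0173, 0, 0, 0, 0.0017, 0.009, 0.0169, 0, 0, 0, 0.0019, 0.0098, 0.0165, 0, 0, 0, 0.002, 0.0104, 0.016, 0, 0, 0, 0.0022, 0.0111, 0.0155, 0, 0, 0, 0.0023, 0.0117, 0.015, 0, 0, 0, 0.0024, 0.0124, 0.0145, 0, 0, 0, 0.0025, 0.013, 0.014, 0, 0, 0, 0.0027, 0.0135, 0.0133, 0, 0, 0, 0, 0, 0, 0, 0, 0, 0, 0, 0, 0, 0, 0, 0, 0, 0, 0, 0, 0, 0, 0, 0, 0, 0, 0, 0, 0, 0, 0, 0, 0, 0, 0, 0, 0, 0, 0]'

```text
time_s: 13.83
ee_pos: [480.5, -16.1, 169.4]
ee_rot: [-180.0, 0.0, 79.0]
force: [-5.8, 0.0, -1.5]
gripper_width: 24.7
```

```bash
python3 look.py 11 side top wrist; python3 - <<'E'
from fit import *
s,d=pickle.load(open("f11.pkl","rb"))
a=d["side"]["frame"][190:360,240:390,::-1].astype(float)
cv2.imwrite("pics/s11c.png",cv2.resize((255*(a/255)**.7).astype('uint8'),None,fx=3.5,fy=3.5,interpolation=cv2.INTER_CUBIC))
a=d["top"]["frame"][180:310,225:445,::-1];cv2.imwrite("pics/t11c.png",cv2.resize(a,None,fx=3.6,fy=3.6,interpolation=cv2.INTER_CUBIC))
E
```

```text
13.83 [480.5 -16.1 169.4] [-1.7998e+02  1.0000e-02  7.9030e+01] [-5.81  0.01 -1.47] 24.7 [ -3.3  11.1 104.   -0.   64.9   7.7]
```

View pics/s11c.png

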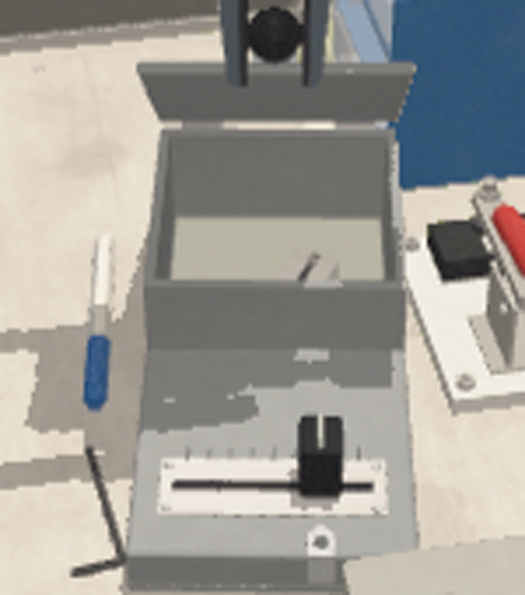

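View pics/wrist11.png

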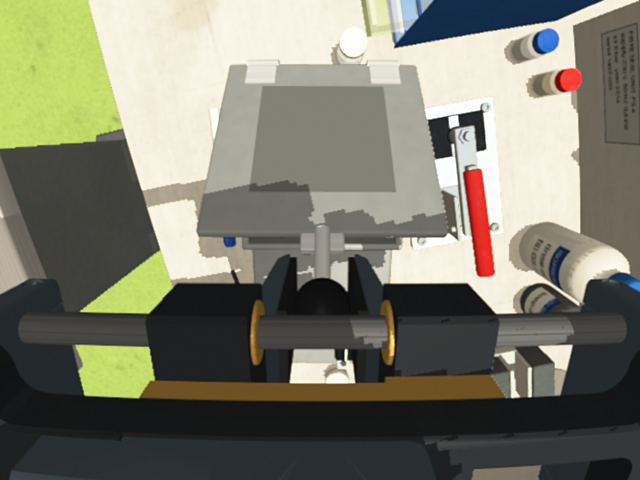

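View pics/t11c.png

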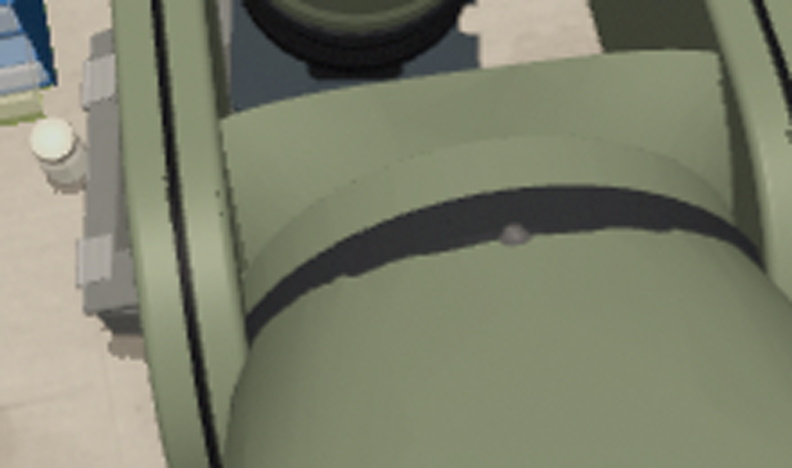

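```bash
python3 - <<'E'
from fit import *
s,d=pickle.load(open("f11.pkl","rb"));S=d["side"];w=d["wrist"]
def lid(P,th,x,y,z):
    c,n=np.cos(np.radians(th)),np.sin(np.radians(th)); return W(P,[138+x*c+z*n,y,74.5-x*n+z*c])
cs=lambda q:np.array(q)/3.5+[240,190]
Ps=fit(["side"])[0];Pw=[477,-32.5,79]
so=[((-176,0,7),(276,34)),((-138,66,3.5),(138,65)),((-138,-66,3.5),(414,67))]
wo=[((-138,66,3.5),(198,235)),((-138,-66,3.5),(448,235)),((-1.5,66,3.5),(232,66)),((-1.5,-66,3.5),(406,66))]
rs=lambda P,t:np.concatenate([proj(S,lid(P,t,*a))[0]-cs(b) for a,b in so])
rw=lambda P,t:np.concatenate([proj(w,lid(P,t,*a),s)[0]-np.array(b) for a,b in wo])
for t in(43,44,45,46,47):print(t,"side",rs(Ps,t).round(1),"wrist",rw(Pw,t).round(1))
o=least_squares(lambda q:rw([q[1],q[2],79],q[0]),[45,477,-33]);print("wrist fit",o.x.round(2),o.fun.round(1))
o=least_squares(lambda q:rs(Ps,q[0]),[45]);print("side fit",o.x)
a=np.radians(79);ey=np.array([-np.sin(a),np.cos(a),0])
print("dimmer",onz(S,cs((320.5,432)),66)@ey,"tip",onz(S,cs((321,527)),33)@ey)
E
```

```text
43 side [-0.2  3.4 -0.7  0.9  0.6  0.2] wrist [-2.2  1.3  0.5  1.4 -3.8 -3.3 10.4 -3.3]
44 side [-0.2  1.5 -0.7 -0.5  0.6 -1.3] wrist [-3.5 -1.   1.8 -0.8 -3.8 -3.4 10.4 -3.4]
45 side [-0.2 -0.4 -0.7 -1.9  0.5 -2.7] wrist [-4.9 -3.4  3.2 -3.2 -3.8 -3.5 10.4 -3.5]
46 side [-0.2 -2.3 -0.6 -3.4  0.5 -4.1] wrist [-6.3 -5.8  4.6 -5.7 -3.8 -3.6 10.4 -3.6]
47 side [-0.2 -4.2 -0.6 -4.8  0.5 -5.5] wrist [-7.7 -8.5  6.  -8.3 -3.8 -3.7 10.4 -3.7]
wrist fit [ 44.06 476.2  -33.77] [-4.4  1.5  0.6  1.6 -4.4 -1.3  9.5 -1.3]
side fit [44.02780201]
dimmer -496.70363213018817 tip -497.0205955253946
```

```bash
python3 - <<'E'
from fit import *
s,d=pickle.load(open("f11.pkl","rb"))
a=d["side"]["frame"][195:230,275:365,::-1]
cv2.imwrite("pics/s11d.png",cv2.resize(a,None,fx=8,fy=8,interpolation=cv2.INTER_CUBIC))
a=d["wrist"]["frame"][50:260,190:460,::-1];cv2.imwrite("pics/w11c.png",cv2.resize(a,None,fx=2.8,fy=2.8,interpolation=cv2.INTER_CUBIC))
E
```

```text
(no output)
```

View pics/s11d.png

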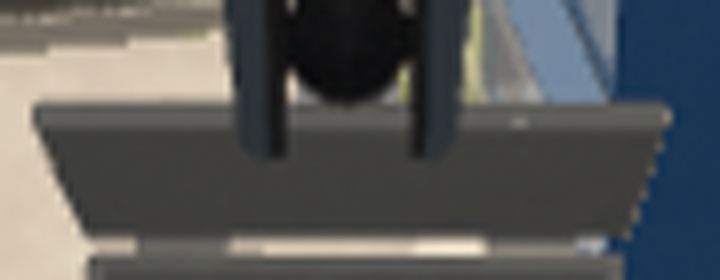

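View pics/w11c.png

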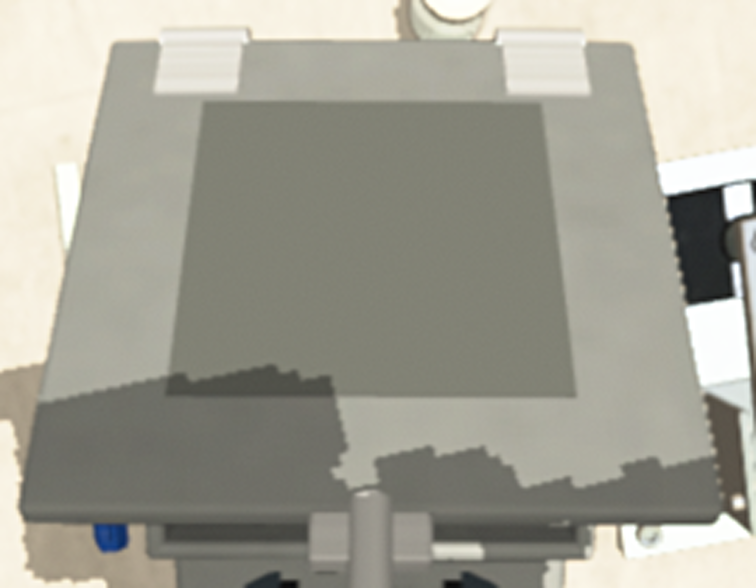

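```bash
python3 - <<'E'
from fit import *
s,d=pickle.load(open("f11.pkl","rb"));S=d["side"];w=d["wrist"]
def lid(P,th,x,y,z):
    c,n=np.cos(np.radians(th)),np.sin(np.radians(th)); return W(P,[138+x*c+z*n,y,74.5-x*n+z*c])
cs=lambda q:np.array(q)/8+[275,195]
cw=lambda q:np.array(q)/2.8+[190,50]
Ps=fit(["side"])[0]
so=[((-138,66,3.5),(35,104)),((-138,-66,3.5),(670,104)),((-138,66,-3.5),(42,130)),((-138,-66,-3.5),(664,130))]
wo=[((-138,66,3.5),(24,513)),((-138,-66,3.5),(718,514)),((-2,66,3.5),(113,43)),((-2,-66,3.5),(632,43))]
rs=lambda P,t:np.concatenate([proj(S,lid(P,t,*a))[0]-cs(b) for a,b in so])
rw=lambda P,t:np.concatenate([proj(w,lid(P,t,*a),s)[0]-cw(b) for a,b in wo])
o=least_squares(lambda q:rw([q[1],q[2],q[3]],q[0]),[45,477,-33,79]);print("wrist fit",o.x.round(2),o.fun.round(1))
o=least_squares(lambda q:rw([q[1],q[2],79],q[0])[[1,3,5,7]],[45,477,-33]);print("wrist rows fit",o.x.round(2),o.fun.round(1))
for P in (Ps,[476.5,-33.5,79]):
  o=least_squares(lambda q:rs(P,q[0]),[45]);print("side fit",o.x,o.fun.round(1))
# side: free edge vs shut baseline at chamber front rim? residuals of shut lid
E
```

```text
wrist fit [ 43.57 477.17 -32.7   78.92] [-3.   1.9  3.3  2.1 -1.7 -2.2  1.3 -1.9]
wrist rows fit [ 45.59 476.13 -34.01] [ 0.1 -0.1  0.  -0. ]
side fit [44.30398167] [-0.6 -0.4  0.1 -0.6 -1.5  0.5  0.9  0.4]
side fit [43.78243825] [-1.6 -0.5 -1.  -0.4 -2.5  0.4 -0.2  0.5]
```

Emit:
arm_command --series '[0, 0, 0, 0, 0, 0, 0, 0, 0, 0, 0, 0, 0, 0, 0, 0, 0, 0, 0, 0, 0, 0, 0, 0, 0, 0, 0, 0, 0, 0, 0, 0, 0, 0, 0, 0, 0, 0, 0, 0, 0, 0, 0, 0, 0, 0, 0, 0]'

```text
time_s: 14.65
ee_pos: [480.5, -16.1, 169.4]
ee_rot: [-180.0, 0.0, 79.0]
force: [-5.0, -1.5, -0.5]
gripper_width: 24.7
```

```bash
python3 look.py 12 side; python3 - <<'E'
import pickle,numpy as np,cv2
a=pickle.load(open("f11.pkl","rb"))[1]["side"]["frame"];b=pickle.load(open("f12.pkl","rb"))[1]["side"]["frame"]
print((cv2.absdiff(a,b).max(2)>25).sum())
E
```

```text
14.65 [480.5 -16.1 169.4] [-1.7998e+02  1.0000e-02  7.9020e+01] [-5.04 -1.48 -0.54] 24.7 [ -3.3  11.1 104.   -0.   64.9   7.7]
13
```

View pics/side12.png

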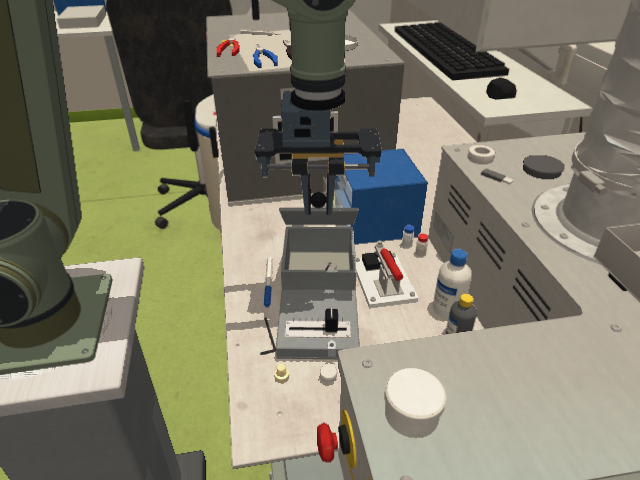

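The picture shows the lid held open and steady, with the knob in the pads at (318,199). The dimmer (331,320) is level with the clip (332,343). The marker, hex key, coupling and nut are where they started.

```bash
python3 -c "
from workcell import env
print(env.job_done())"
```

```text
the job is handed in; nothing more can be done
None
```

The dimmer is level with the pointer clip, and the lid is held open at about 45 degrees by its knob. I handed the job in at about 15 s, and no verdict was reported.

**Dimmer:** I slid the grip about 50 mm with the lid shut. The last side picture puts it within about 0.5 mm of the clip, as did the earlier side and wrist checks.

**Lid angle:** the measurements disagree somewhat. The arm's travel since gripping gives 45.2 degrees, and the knob in the side picture gives about 44.8. The lid corners give about 44 in the side picture, and 43.6 to 45.6 in the wrist picture depending on the fit. I made no further correction.

**Holding:** the opening (24.7 mm) and the arm pose did not change over the last 0.8 s of waiting, and the picture barely changed. The reading shows a steady sideways force of about 5 N at the grip, which I left alone.

**First pinch failed:** the fingers closed on top of the ball and pressed it down with about 10 N. The pictures showed the fingertips about 28 mm shorter than the description says. I reopened, went 28 mm lower and gripped again, and that held. It also means the dimmer was probably held only near its top.

**Loose things:** the marker, hex key, coupling and nut look unmoved in the last side picture. The vial was unmoved in the last top picture. I did not measure the block inside the box.

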